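# Hang the hook-on parts cup in the notch of the bin's rail

### The job

Take the yellow parts cup by its black handle and hang its hook over the aluminium rail on the low front lip of the blue bin, with the cup outside the bin. The rail has one notch just wider than the hook: slide the hook lightly along the rail until it drops fully into the notch, then let go so that the cup hangs there by itself. Be gentle: the cup must never push on the bin or its rail with more than about 2 kg (20 N) of force, and the bottle, spool and jar stay where they are.

Things in the scene. Friction and masses are not known exactly. Their poses are not given: they have to be found in the camera images.
- cup_grip (a point): Grip point on the black handle of the loose yellow cup (about 0.12 kg), 72 mm above its underside. The handle is an upright plate 12 mm thick in y, from 17 mm behind (-x) to 27 mm ahead (+x) of this point, 56 to 90 mm above the underside: pinch it from above, fingers closing along y. Axes: x points towards the hook, z up. Under it an open pocket 50 (x) x 60 (y) x 42 mm high.
- cup_hook (a point): In the hook's mouth: middle of the underside of its bridge, 36 mm ahead (+x) of and 6 mm above cup_grip, same axes. The gap, open downward, reaches 5 mm either side in x; the bridge is 24 mm wide in y and 5 mm thick. The tongue on the +x side hangs 27 mm below this point, its lowest 11 mm bent out by about 5 mm as a lead-in. The cup's rear wall closes the gap on the -x side.
- cup: The yellow cup as a whole; origin at the centre of its pocket's underside, which stands on the bench at the start; axes as cup_grip. cup_grip is at x -2, z 72 mm, cup_hook at x 34, z 78 mm. Held firmly it slides well along the rail; pushed loosely by the handle it can bind. The cup, bottle and spool swap places between starts.
- lip (a point): Centre of the bin's low front lip, on the top edge of the 5 mm thick aluminium rail crowning it, mid-thickness, 108 mm above the bench. x points level into the bin, y along the lip, z up. With the hook resting on the rail cup_hook is level with this point; in the notch it is 6 mm lower. The notch's centre lies anywhere from -30 to +30 mm in y of this point: not in the readings, to be seen or felt.
- bin: Blue parts bin fixed to the bench, 220 (x) x 240 (y) mm, lip at its -x side, sides 155 mm high from 70 mm behind the lip; origin at the centre of its underside. The rail on the lip is 180 mm long, flush with the upright front face, and has one notch 28 mm wide, 6 mm deep, with black bed and edges. The rail is clamped at a new place along the lip each time; pushes below 80 N do not shift it.
- bottle: White bottle with a red cap, 42 mm diameter, 95 mm high, loose bystander; origin at the centre of its underside.
- spool: Metal spool, 58 mm diameter, 46 mm high, standing on its flange, loose bystander; origin at the centre of its underside.
- jar: Small amber jar with a black cap, 44 mm diameter, 50 mm high, loose bystander; origin at the centre of its underside.
Things that resemble listed ones, but are neither listed nor needed, are in the scene too. Several things have the shape of the cup; the one meant has the colours described above.

How it is judged:
On the way, in this order (a step that is already met when the one before it is completed fails the run):
1. the cup is lifted clear of the bench (height (world z) of cup_grip above 0.102 m), for 0.1 s.
2. the hook is over the rail and rests on it (x of cup_hook in the frame of lip between -0.009 and 0.009 m and y of cup_hook in the frame of lip between -0.08 and 0.08 m and z of cup_hook in the frame of lip between -0.011 and 0.004 m and contact force between cup and bin above 0.3 N), for 0.2 s.
At the end, for the whole second after the job is handed in: The cup hangs at rest outside the bin, hook in the notch: cup_hook 3.5-9.5 mm below the rail top, within 8 mm of the rail mid-plane and 36 mm of the lip centre; cup upright and square to the lip within 0.15 rad. Bottle, spool and jar upright within 0.2 rad and 20 mm of their starts (x of cup_hook in the frame of lip between -0.008 and 0.008 m and y of cup_hook in the frame of lip between -0.036 and 0.036 m and z of cup_hook in the frame of lip between -0.0095 and -0.0035 m and x of cup_grip in the frame of lip below -0.02 m and angle between cup_grip's own z axis and vertical below 0.15 rad and angle between the y axis of cup_grip and the y axis of lip, either way round below 0.15 rad and linear speed of cup below 0.02 m/s and distance of each of bottle, spool, jar from where it was at the start of the episode below 0.02 m and angle between each of bottle, spool, jar's own z axis and vertical below 0.2 rad); the robot touches nothing.
It fails at once if the cup pushes on the bin or its rail with more than 22 N (contact force between cup and bin above 22 N).
It fails at once if the bottle, spool or jar is shifted more than 20 mm or knocked over (distance of any of bottle, spool, jar from where it was at the start of the episode above 0.02 m or angle between any of bottle, spool, jar's own z axis and vertical above 0.3 rad).
It also fails if it takes over 72 s, if anything falls off the work surface, if the arm or the gripper's body presses on something with over 40 N, if the wrist force passes 120 N, or if a joint passes its speed limit or range.

### The arm

A 6-joint arm with a two-finger parallel gripper is mounted at the origin on the work surface. World frame = base frame: x ahead of the robot, y to its left, z up, the work surface at z = 0. Lengths are in m, angles in rad, forces in N, time in s.
With the tool pointing down it reaches from about 0.35 to 0.775 m from the base axis. Payload 7.3 kg.
Tool frame: the origin (TCP) lies on the centre line of the jaws, within the pads' length; the fingertips stand 11 mm ahead of it and the grasp point (between the pads) lies 8 mm behind it; z points along the fingers, y is the direction in which the jaws open and shut (so a half turn about z gives the same grasp; the last joint's range is limited). The gripper opens to 92 mm and grips with 3 to 60 N. Pads are 19 mm wide; open, the fingers measure 130 mm over their backs; the gripper's body (75 mm by 190 mm) begins 47 mm behind the grasp point.
Start: joints at [-0.146, 0.342, 1.524, -0, 1.275, -0.146], TCP at [0.525, 0, 0.238] pointing down, gripper open.
Joint ranges: [-2.53, 2.53], [-0.77, 2.02], [0.04, 2.7], [-1, 4.14], [0.28, 2.66], [-3.11, 3.11]. Speed limits (rad/s): [2.57, 2.57, 3.14, 3.14, 3.14, 3.14].

### API

Orientations are given as [roll, pitch, yaw] about the fixed x, y, z axes, in that order (R = Rz(yaw) Ry(pitch) Rx(roll)).
In Python, from cell import robot gives the robot as it stands.
- The arm moves only by the tool jog_arm, never from a script. Its argument "deltas" is one flat list of numbers, 6 for each row, row after row: the shift along the world's x, y, z in units of 0.1 m (1.0 is 0.1 m), then the turn, a rotation vector about the world's x, y, z in units of 90 degrees (1.0 is 90 degrees). A call has 1 to 5 rows; each row is the pose to reach, as a shift and turn from the pose commanded when the call began; what a row does not reach only later rows make up. A row lasts 1/12 s, in which the tool goes at most 41.7 mm and 7.16 degrees, less where a joint would pass 70% of its speed; a pose out of reach is approached as far as the arm can. A call with a number of a shift or a turn outside -1 to 1 is refused whole. A call with a gripper value outside its range is refused whole. "claw" is the opening, from 0 (shut) to 1 (fully open), set as the call begins (left out, the last holds). The fingers move at their own pace and stop on an object; "newtons" is the grip in N (left out, the last holds). Time passes only in rows, so rows that repeat a pose let the fingers close. It gives the time, the measured TCP pose, the force and the opening at its end, in the units of the state.
- robot.observe(): the state, without advancing time (a new reading comes with each control period).
- robot.read_camera(name): name is "scene" or "side" or "wrist"; returns the picture (480x640x3 uint8, red, green, blue); there is no depth.
- robot.camera_params(name): a dict with "fx", "fy", "cx", "cy" (pixels), "k1" (the pictures are not rectified: a ray, as slopes to the right and down, at radius r is drawn at 1 + k1 r^2 times it, then the intrinsics apply), "R" (3x3) and "t" (3): a world point X has camera coordinates R X + t. Camera axes: x right, y down, z forward; pixel columns grow to the right and rows downward; lengths in m; the calibration is good to about 2 mm. A picture is of the moment at which its call begins: read the wrist's pose just before it. camera_params takes no time and is no camera call; for the wrist camera it gives the pose at the moment of the call.
- robot.hand_in(): hands the job in, once; it reports no verdict.
The state is a dict: "time": time; "qpos": joint angles; "qvel": joint speeds; "joint_efforts": joint torques, N m; "tool_pos": TCP position; "tool_rot": TCP orientation; "contact_force": force on the tool from outside, world axes, zero at the start; "torque": the same for the moment, N m; "opening": finger opening in m.
Only numpy, scipy, OpenCV 4.12 (cv2) and the standard library are available. Lean on these libraries where they do the work, as an engineer would, in place of code of your own. Each camera call takes 0.05 s, during which the arm holds its last target. There are 200 camera calls.

## Working session

There is one attempt and no reset: what is moved stays moved. The work goes in short steps, Python scripts to look and compute and a tool call to move; the robot and the scene stay as the last step left them, time stands still between calls to the robot, and variables do not carry over. Pictures are saved under pics/ and viewed, about 8 in all and at most 12, crops included, and the job is handed in when it is done.

Besides the shell and the picture viewer there is one more tool, called in YAML: its name, and indented under it one key for each argument. jog_arm: Moves the arm, as the interface text tells. Its arguments: {"type":"object","properties":{"deltas":{"type":"array","items":{"type":"number"}},"claw":{"type":"number"},"newtons":{"type":"number"}},"required":["deltas"]}

```bash
mkdir -p pics; ls
cat > h.py <<'E'
import numpy as np, cv2
from cell import robot
def snap(n):
    p=robot.camera_params(n); im=robot.read_camera(n); return im,p
def save(im,f): cv2.imwrite('pics/'+f,im[:,:,::-1])
def K(p): return np.array([[p['fx'],0,p['cx']],[0,p['fy'],p['cy']],[0,0,1.]]),np.array([p['k1'],0,0,0,0.])
def ray(p,uv):
    k,d=K(p); x=cv2.undistortPoints(np.array([[uv]],float),k,d)[0,0]
    R=np.array(p['R']);t=np.array(p['t']); return -R.T@t, R.T@np.array([x[0],x[1],1])
def onz(p,uv,z):
    c,v=ray(p,uv); return c+v*(z-c[2])/v[2]
def proj(p,X):
    k,d=K(p); r,_=cv2.Rodrigues(np.array(p['R'],float))
    return cv2.projectPoints(np.array(X,float).reshape(-1,1,3),r,np.array(p['t'],float),k,d)[0][:,0]
E
python3 - <<'E'
from h import *
a,p=snap('scene'); b,q=snap('side')
save(a,'scene0.png');save(b,'side0.png')
np.savez('p0.npz',a=a,b=b)
for x in(p,q): print((-np.array(x['R']).T@np.array(x['t'])).round(3))
print(robot.observe())
E
```

```text
pics
[1.302 0.049 0.721]
[ 0.298 -0.762  0.657]
{'time': 0.1, 'qpos': array([-1.46019174e-01,  3.42671298e-01,  1.52489771e+00,  8.07383793e-06,
        1.27538661e+00, -1.46011751e-01]), 'qvel': array([ 1.18447077e-04, -3.25064894e-03, -3.55062276e-03, -6.72586576e-04,
       -1.18619293e-03,  1.14105260e-05]), 'joint_efforts': array([ 1.49919495e-03, -4.32001984e+01, -2.44694173e+01,  7.19219679e-02,
        5.25739230e-02, -9.79429342e-05]), 'tool_pos': array([5.24667142e-01, 6.35416535e-05, 2.37113272e-01]), 'tool_rot': array([-3.14024532e+00, -2.05940664e-04,  1.57078641e+00]), 'contact_force': array([-0.25952336,  0.09753741, -0.1398979 ]), 'torque': array([ 0.02656423, -0.03131917, -0.00147066]), 'opening': 0.092259564118853}
```

View pics/scene0.png

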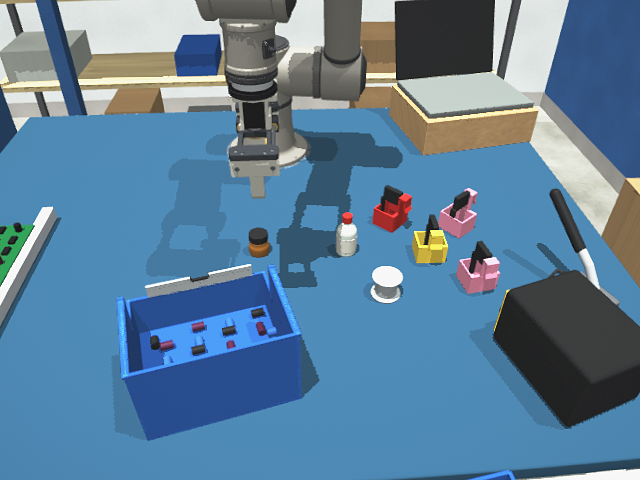

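View pics/side0.png

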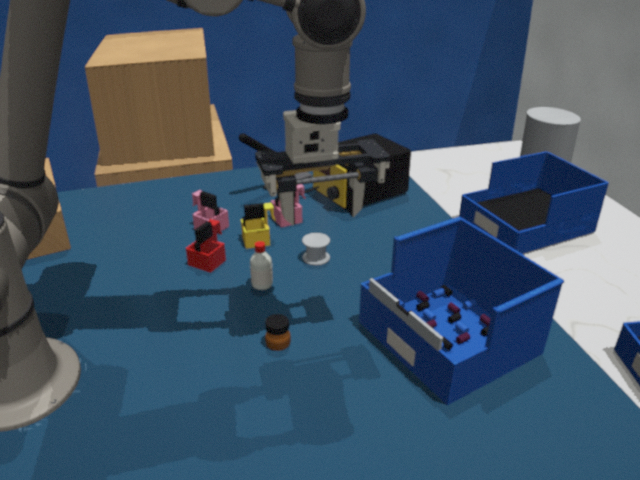

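The lookalikes are: red cup, scene (391,210); pink cups (460,215) and (478,270); yellow cup with black handle (430,243), which is the one I want. The rail runs from (148,288) to (253,270), with a dark notch near (200,278). I'll check both in a close crop.

Run:
```python
from h import *
d=np.load('p0.npz');a,b=d['a'],d['b']
f=lambda im,x,y,w,h,s:cv2.resize(im[y:y+h,x:x+w],None,fx=s,fy=s,interpolation=cv2.INTER_CUBIC)
c=[np.hstack([f(a,400,205,66,66,6),f(b,225,190,66,66,6)]),f(a,136,255,132,33,6)]
save(np.vstack(c),'crop0.png')
p=robot.camera_params('scene');q=robot.camera_params('side')
for n,uv,z in[('jar',(258,250),.0),('bottle',(346,250),0),('spool',(386,293),0),('cup',(430,258),0),('pinkR',(478,288),0),('railL',(148,285),.108),('railR',(252,267),.108),('notch',(200,277),.108)]: print(n,onz(p,uv,z).round(3))
for n,uv,z in[('railfar',(371,279),.108),('railnear',(440,342),.108),('notch',(405,308),.108)]: print(n,onz(q,uv,z).round(3))
for im,p in((a,p),(b,q)):
    h=cv2.cvtColor(im,cv2.COLOR_RGB2HSV); m=cv2.inRange(h,(22,120,80),(35,255,255)); 
    n,l,s,c=cv2.connectedComponentsWithStats(m)
    for i in range(1,n):
        if s[i][4]>30: print(s[i],c[i])
```

```text
jar [ 0.439 -0.019  0.   ]
bottle [0.449 0.167 0.   ]
spool [0.582 0.231 0.   ]
cup [0.485 0.341 0.   ]
pinkR [0.579 0.415 0.   ]
railL [ 0.649 -0.19   0.108]
railR [ 0.613 -0.018  0.108]
notch [ 0.634 -0.105  0.108]
railfar [ 0.606 -0.024  0.108]
railnear [ 0.645 -0.204  0.108]
notch [ 0.629 -0.114  0.108]
[413 230  35  33 977] [429.72364381 246.73285568]
[494 290  16  42  68] [500.51470588 309.45588235]
[330 164  17  10 124] [337.61290323 169.2016129 ]
[314 169  10   8  41] [317.3902439  173.14634146]
[314 179  33  29 390] [334.56923077 189.39230769]
[241 203  33  45 725] [256.67724138 228.2537931 ]
```

View pics/crop0.png

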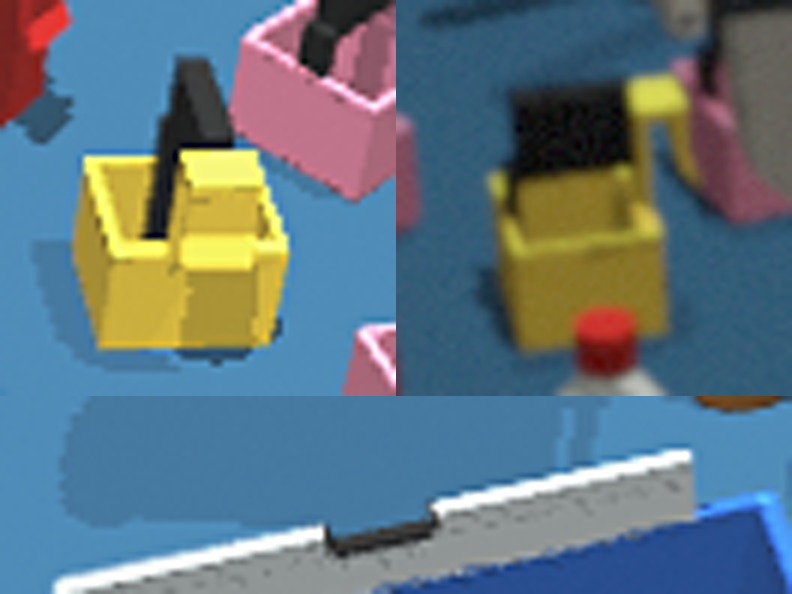

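Run:
```python
from h import *
p=robot.camera_params('scene');q=robot.camera_params('side')
F=lambda x,y:(400+x/6,205+y/6); G=lambda x,y:(225+(x-396)/6,190+y/6)
def s(n,P,uv,z): r=onz(P,uv,z); print(n,r.round(4)); return r
def yaw(a,b): print('  yaw',np.arctan2(*(b-a)[1::-1]).round(3),'mid',((a+b)/2).round(4))
yaw(s('hFar',p,F(194,62),.09),s('hNear',p,F(218,137),.09))
yaw(s('hA',q,G(515,95),.09),s('hB',q,G(632,86),.09))
fl=s('rimFL',p,F(118,252),.042);fr=s('rimFR',p,F(288,238),.042);bl=s('rimBL',p,F(85,158),.042)
yaw(bl,fl);yaw(fl,fr)
a=s('botL',q,G(524,350),0);b=s('botR',q,G(667,330),0);yaw(a,b)
a=s('hkL',p,F(183,167),.083);b=s('hkR',p,F(262,167),.083);yaw(a,b)
L=lambda x,y:(136+x/6,255+(y-396)/6)
a=s('rL',p,L(57,586),.108);b=s('rR',p,L(690,459),.108);yaw(a,b);s('nL',p,L(326,532),.108);s('nR',p,L(436,505),.108)
s('pinkback',p,(458,234),0); s('pinkfront',p,(463,288),0)
s('red',p,(391,228),0)
```

```text
hFar [0.4562 0.3391 0.09  ]
hNear [0.4977 0.3374 0.09  ]
  yaw -0.042 mid [0.4769 0.3382 0.09  ]
hA [0.4533 0.3374 0.09  ]
hB [0.4953 0.3322 0.09  ]
  yaw -0.123 mid [0.4743 0.3348 0.09  ]
rimFL [0.4974 0.3102 0.042 ]
rimFR [0.4933 0.3699 0.042 ]
rimBL [0.4459 0.3096 0.042 ]
  yaw 0.012 mid [0.4717 0.3099 0.042 ]
  yaw 1.641 mid [0.4953 0.3401 0.042 ]
botL [0.4457 0.3094 0.    ]
botR [0.4991 0.3085 0.    ]
  yaw -0.017 mid [0.4724 0.309  0.    ]
hkL [0.5041 0.3252 0.083 ]
hkR [0.5054 0.3513 0.083 ]
  yaw 1.518 mid [0.5048 0.3382 0.083 ]
rL [ 0.6532 -0.1934  0.108 ]
rR [ 0.6095 -0.0198  0.108 ]
  yaw 1.818 mid [ 0.6314 -0.1066  0.108 ]
nL [ 0.635  -0.1213  0.108 ]
nR [ 0.6254 -0.0914  0.108 ]
pinkback [0.4077 0.4218 0.    ]
pinkfront [0.5773 0.3855 0.    ]
red [0.3782 0.2761 0.    ]
```

The crop confirms it: yellow cup, black handle, hook towards +x. I'll move above it and turn +90° on the way.

jog_arm:
  deltas: [-0.02,0.17,0,0,0,0.05,-0.05,0.34,0,0,0,0.1,-0.08,0.51,0,0,0,0.15,-0.11,0.68,0,0,0,0.2,-0.14,0.85,0,0,0,0.25]
  claw: 0.6
  newtons: 25

```text
time: 0.52
tool_pos: [0.5106, 0.0857, 0.2373]
tool_rot: [-3.141, -0.0, 1.967]
contact_force: [1.8, -0.3, 0.1]
opening: 0.063
```

jog_arm:
  deltas: [-0.02,0.17,0,0,0,0.05,-0.05,0.34,0,0,0,0.1,-0.08,0.51,0,0,0,0.15,-0.11,0.68,0,0,0,0.2,-0.14,0.85,0,0,0,0.25]

```text
time: 0.93
tool_pos: [0.4966, 0.1708, 0.2374]
tool_rot: [-3.141, -0.001, 2.36]
contact_force: [0.5, 0.0, 0.8]
opening: 0.0551
```

jog_arm:
  deltas: [-0.02,0.17,0,0,0,0.05,-0.05,0.34,0,0,0,0.1,-0.08,0.51,0,0,0,0.15,-0.11,0.68,0,0,0,0.2,-0.14,0.85,0,0,0,0.25]

```text
time: 1.35
tool_pos: [0.4825, 0.2558, 0.2373]
tool_rot: [-3.141, -0.001, 2.753]
contact_force: [0.2, 0.4, -0.1]
opening: 0.0551
```

jog_arm:
  deltas: [-0.02,0.17,0,0,0,0.05,-0.05,0.34,0,0,0,0.1,-0.08,0.51,0,0,0,0.15,-0.11,0.68,0,0,0,0.2,-0.13,0.83,0,0,0,0.25]

```text
time: 1.77
tool_pos: [0.4694, 0.339, 0.2372]
tool_rot: [-3.141, -0.001, -3.137]
contact_force: [0.1, -0.6, 0.4]
opening: 0.0549
```

jog_arm:
  deltas: [0,0,0,0,0,0,0,0,0,0,0,0]

```text
time: 1.93
tool_pos: [0.4696, 0.3382, 0.2371]
tool_rot: [-3.141, -0.001, 3.141]
contact_force: [-0.4, 0.3, 0.2]
opening: 0.055
```

Run:
```python
from h import *
o=robot.observe();print(o['tool_pos'],o['tool_rot'],o['qpos'].round(3),o['opening'],o['time'])
a,p=snap('wrist');save(a,'w1.png');np.savez('w1.npz',a=a,**p)
print(proj(p,[[.470,.338,.09],[.506,.338,.083],[.63,-.106,.108]]))
```

```text
[0.4696234  0.33824429 0.23714229] [-3.14088483e+00 -8.78487814e-04  3.14134887e+00] [ 0.492  0.442  1.371 -0.     1.33  -1.079] 0.0549632643412592 1.9333
[[ 317.26309414  231.73535524]
 [ 317.33286126  271.81120581]
 [-227.04993196  427.03832267]]
```

View pics/w1.png

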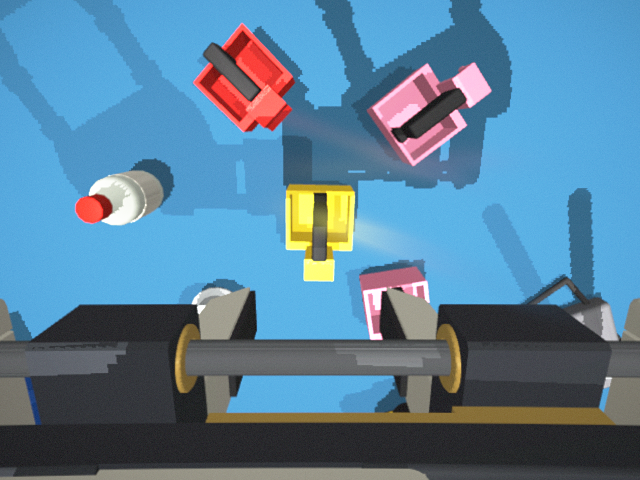

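Run:
```python
from h import *
d=np.load('w1.npz');a=d['a'];p={k:d[k] for k in('fx','fy','cx','cy','k1','R','t')}
h=cv2.cvtColor(a,cv2.COLOR_RGB2HSV)
m=cv2.inRange(h,(20,130,60),(35,255,255));m[:170]=0;m[290:]=0
def rep(n,m,z):
    c=max(cv2.findContours(m,0,2)[0],key=cv2.contourArea); r=cv2.minAreaRect(c); print(n,r)
    print([onz(p,x,z)[:2].round(4).tolist() for x in cv2.boxPoints(r)])
rep('yel',m,.042)
k=cv2.inRange(h,(0,0,0),(180,255,70));k[:185]=0;k[268:]=0;k[:,:290]=0;k[:,350:]=0
rep('handle',k,.09)
hk=m.copy();hk[:263]=0; rep('hook',hk,.083)
b=m.copy();b[252:]=0; rep('body',b,.042)
```

```text
yel ((318.6744384765625, 231.8015899658203), (67.06993103027344, 94.36162567138672), 1.2188751697540283)
[[0.5277, 0.3066], [0.4391, 0.3106], [0.4404, 0.3695], [0.5292, 0.3699]]
handle ((320.0, 199.0), (12.0, 10.0), 90.0)
[[0.4396, 0.3363], [0.4396, 0.3439], [0.4488, 0.344], [0.4488, 0.3363]]
hook ((318.5, 271.0), (16.0, 27.0), 90.0)
[[0.4983, 0.3279], [0.4983, 0.35], [0.5124, 0.3502], [0.5123, 0.3277]]
body ((318.96923828125, 217.9461669921875), (67.06993103027344, 66.64450073242188), 1.2188751697540283)
[[0.5004, 0.3078], [0.4391, 0.3106], [0.4404, 0.3695], [0.5018, 0.3698]]
```

jog_arm:
  deltas: [0,0.01,-0.2,0,0,0,0,0.01,-0.4,0,0,0,0,0.01,-0.6,0,0,0,0,0.01,-0.8,0,0,0,0,0.01,-0.95,0,0,0]

```text
time: 2.4
tool_pos: [0.4698, 0.3375, 0.1411]
tool_rot: [-3.14, -0.002, 3.139]
contact_force: [-0.3, 0.1, 0.5]
opening: 0.0551
```

jog_arm:
  deltas: [0,0,-0.2,0,0,0,0,0,-0.4,0,0,0,0,0,-0.6,0,0,0,0,0,-0.72,0,0,0,0,0,-0.78,0,0,0]

```text
time: 2.82
tool_pos: [0.4694, 0.3374, 0.0628]
tool_rot: [-3.14, -0.003, 3.139]
contact_force: [1.1, -0.0, 0.5]
opening: 0.0553
```

jog_arm:
  deltas: [0,0,0,0,0,0,0,0,0,0,0,0,0,0,0,0,0,0,0,0,0,0,0,0,0,0,0,0,0,0]
  claw: 0
  newtons: 25

```text
time: 3.23
tool_pos: [0.4705, 0.3392, 0.0657]
tool_rot: [3.141, 0.001, 3.141]
contact_force: [0.0, -0.5, -0.3]
opening: 0.0263
```

jog_arm:
  deltas: [0,0,0,0,0,0,0,0,0,0,0,0,0,0,0,0,0,0,0,0,0,0,0,0,0,0,0,0,0,0]

```text
time: 3.65
tool_pos: [0.4701, 0.3392, 0.065]
tool_rot: [3.141, 0.0, -3.142]
contact_force: [-1.4, 1.1, 2.3]
opening: 0.0118
```

jog_arm:
  deltas: [0,0,0.1,0,0,0,0,0,0.3,0,0,0,0,0,0.5,0,0,0,0,0,0.7,0,0,0,0,0,0.9,0,0,0]

```text
time: 4.07
tool_pos: [0.4698, 0.3388, 0.1559]
tool_rot: [-3.141, -0.001, 3.142]
contact_force: [0.6, 0.4, -1.2]
opening: 0.0119
```

jog_arm:
  deltas: [0,0,0.15,0,0,0,0,0,0.3,0,0,0,0,0,0.4,0,0,0,0,0,0.4,0,0,0]

```text
time: 4.4
tool_pos: [0.4709, 0.3395, 0.1973]
tool_rot: [3.14, 0.004, -3.142]
contact_force: [0.2, 0.8, -0.9]
opening: 0.0121
```

Run:
```python
from h import *
o=robot.observe();print(o['tool_pos'],o['tool_rot'],o['opening'],o['time'],o['contact_force'])
p=robot.camera_params('wrist');R=np.array(p['R']);t=np.array(p['t'])
T=o['tool_pos'];print('cam-tcp',-R.T@t-T,R[2])
# where would rail points appear for tool at various poses
from scipy.spatial.transform import Rotation as S
W=S.from_euler('z',.225).as_matrix()
for X in([.66,-.1,.2],[.68,-.1,.22],[.68,-.1,.26]):
    c=np.array(X)+W@(-R.T@t-T); R2=R@W.T; pp=dict(p,R=R2,t=-R2@c)
    print(X,proj(pp,[[.6532,-.1934,.108],[.6302,-.106,.108],[.6095,-.0198,.108]]).round(0).tolist())
```

```text
[0.47088612 0.33949417 0.19729396] [ 3.13955171  0.00372462 -3.14151646] 0.0121433206696001 4.4 [ 0.2186033   0.78552045 -0.94585916]
cam-tcp [-7.68079106e-02 -6.28659395e-05  1.47368923e-01] [ 0.28890208  0.00173223 -0.95735709]
[0.66, -0.1, 0.2] [[173.0, 210.0], [318.0, 206.0], [461.0, 204.0]]
[0.68, -0.1, 0.22] [[188.0, 175.0], [325.0, 170.0], [460.0, 169.0]]
[0.68, -0.1, 0.26] [[205.0, 169.0], [324.0, 165.0], [442.0, 163.0]]
```

jog_arm:
  deltas: [0.04,-0.1,0.1,0,0,0,0.15,-0.3,0.2,0,0,0,0.25,-0.5,0.3,0,0,0.01,0.34,-0.7,0.4,0,0,0.02,0.42,-0.9,0.4,0,0,0.03]

```text
time: 4.82
tool_pos: [0.5131, 0.2475, 0.2362]
tool_rot: [3.141, 0.002, -3.094]
contact_force: [0.7, -0.3, -1.6]
opening: 0.0114
```

jog_arm:
  deltas: [0.08,-0.2,0,0,0,0.01,0.17,-0.4,0,0,0,0.015,0.25,-0.6,0,0,0,0.02,0.34,-0.8,0,0,0,0.025,0.42,-1.0,0,0,0,0.03]

```text
time: 5.23
tool_pos: [0.554, 0.1471, 0.234]
tool_rot: [-3.141, -0.002, -3.047]
contact_force: [-0.4, -0.5, -1.0]
opening: 0.0117
```

jog_arm:
  deltas: [0.08,-0.2,0,0,0,0.01,0.17,-0.4,0,0,0,0.015,0.25,-0.6,0,0,0,0.02,0.34,-0.8,0,0,0,0.025,0.42,-1.0,0,0,0,0.03]

```text
time: 5.65
tool_pos: [0.5959, 0.0471, 0.234]
tool_rot: [3.141, -0.002, -3.0]
contact_force: [0.6, 0.8, -2.0]
opening: 0.0118
```

jog_arm:
  deltas: [0.08,-0.2,0,0,0,0.01,0.17,-0.4,0,0,0,0.015,0.25,-0.6,0,0,0,0.02,0.34,-0.8,0,0,0,0.025,0.42,-1.0,0,0,0,0.03]

```text
time: 6.07
tool_pos: [0.6377, -0.0529, 0.2338]
tool_rot: [3.141, -0.002, -2.953]
contact_force: [-0.0, -0.0, -1.9]
opening: 0.0119
```

jog_arm:
  deltas: [0.1,-0.2,0,0,0,0.01,0.2,-0.35,0,0,0,0.015,0.3,-0.45,0,0,0,0.02,0.4,-0.5,0,0,0,0.02,0.42,-0.5,0,0,0,0.023]

```text
time: 6.48
tool_pos: [0.6803, -0.1034, 0.2332]
tool_rot: [3.141, -0.002, -2.919]
contact_force: [0.0, -0.0, -1.4]
opening: 0.0118
```

jog_arm:
  deltas: [0,0,0,0,0,0,0,0,0,0,0,0,0,0,0,0,0,0]

```text
time: 6.73
tool_pos: [0.6794, -0.1005, 0.2346]
tool_rot: [3.141, -0.001, -2.916]
contact_force: [0.7, -0.5, -1.4]
opening: 0.0119
```

Run:
```python
from h import *
o=robot.observe();print(o['tool_pos'],o['tool_rot'],o['opening'],o['time'])
a,p=snap('wrist');save(a,'w2.png');np.savez('w2.npz',a=a,T=o['tool_pos'],rot=o['tool_rot'],**p)
```

```text
[ 0.6794212  -0.10050713  0.23461587] [ 3.14104364e+00 -8.14845534e-04 -2.91648542e+00] 0.011917358034550917 6.7333
```

View pics/w2.png

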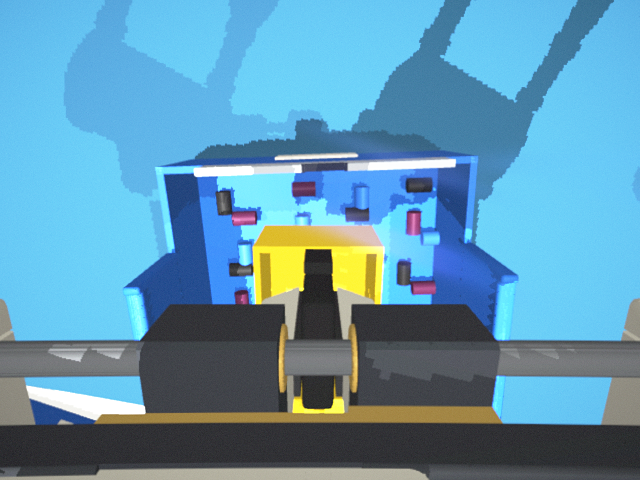

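The wrist view shows the rail from (196,172) to (455,163), with the dark notch at columns ~302–348. The cup is held square at (318,270). Next I'll measure the rail line and notch.

Run:
```python
from h import *
d=np.load('w2.npz');a=d['a'];p={k:d[k] for k in('fx','fy','cx','cy','k1','R','t')}
h=cv2.cvtColor(a,cv2.COLOR_RGB2HSV)
m=cv2.inRange(h,(0,0,175),(180,60,255));m[:161]=0;m[182:]=0;m[:,:190]=0;m[:,462:]=0
n,l,s,c=cv2.connectedComponentsWithStats(m)
print([x.tolist() for x in s[1:] if x[4]>20])
for u in range(200,460,20): print(u,a[156:180,u].astype(int).mean(1).round().astype(int).tolist())
r=a[160:174,290:360].astype(int).sum(2).min(0)//3
print('min',r.tolist())
```

```text
[[348, 161, 108, 10, 854], [194, 164, 108, 13, 963]]
200 [97, 99, 95, 92, 97, 91, 95, 86, 99, 152, 182, 217, 255, 255, 255, 255, 255, 255, 255, 255, 248, 146, 127, 131]
220 [100, 98, 92, 92, 93, 94, 95, 97, 111, 142, 168, 254, 255, 255, 255, 255, 255, 255, 255, 255, 220, 204, 205, 205]
240 [100, 99, 89, 98, 93, 96, 92, 102, 136, 159, 229, 255, 255, 255, 255, 255, 255, 255, 255, 231, 205, 204, 207, 207]
260 [95, 96, 89, 99, 92, 97, 95, 122, 152, 162, 197, 230, 230, 228, 228, 228, 232, 233, 213, 204, 206, 207, 205, 206]
280 [210, 240, 253, 235, 116, 96, 114, 141, 162, 187, 224, 231, 231, 230, 230, 230, 235, 219, 206, 205, 204, 204, 205, 205]
300 [231, 249, 234, 139, 96, 107, 130, 164, 200, 252, 255, 255, 255, 255, 255, 255, 251, 159, 133, 135, 138, 133, 137, 133]
320 [243, 244, 172, 100, 99, 129, 140, 98, 72, 74, 75, 70, 73, 72, 78, 111, 136, 137, 139, 133, 132, 134, 134, 137]
340 [252, 237, 121, 96, 121, 140, 114, 73, 72, 71, 71, 73, 75, 79, 134, 166, 164, 165, 164, 167, 162, 164, 167, 166]
360 [104, 105, 103, 112, 142, 160, 180, 214, 228, 229, 229, 229, 231, 223, 206, 169, 164, 166, 168, 166, 167, 166, 164, 166]
380 [119, 116, 119, 145, 165, 190, 245, 255, 254, 254, 254, 254, 255, 250, 182, 163, 167, 167, 167, 165, 165, 166, 169, 165]
400 [113, 118, 138, 156, 173, 239, 255, 253, 253, 253, 253, 254, 251, 211, 170, 167, 169, 166, 168, 162, 151, 150, 146, 134]
420 [109, 121, 147, 167, 220, 251, 253, 253, 252, 253, 254, 252, 216, 146, 144, 143, 145, 146, 143, 143, 138, 119, 80, 73]
440 [114, 145, 160, 199, 250, 254, 253, 253, 252, 253, 255, 230, 118, 102, 105, 107, 107, 110, 105, 104, 111, 107, 108, 103]
min [95, 102, 96, 93, 96, 97, 99, 99, 101, 94, 96, 92, 84, 82, 88, 84, 81, 83, 83, 83, 84, 85, 81, 85, 86, 84, 76, 71, 66, 69, 70, 70, 67, 67, 66, 69, 67, 67, 69, 69, 71, 68, 67, 66, 70, 67, 71, 69, 70, 70, 70, 70, 70, 70, 69, 69, 73, 125, 135, 133, 132, 132, 133, 130, 137, 137, 140, 139, 138, 136]
```

Run:
```python
from h import *
d=np.load('w2.npz');p={k:d[k] for k in('fx','fy','cx','cy','k1','R','t')}
u=np.array([200,240,300,380,420,440.]);v=np.array([171.5,170.6,168.6,165.5,163.9,163.2])
P=np.array([onz(p,x,.108)[:2] for x in zip(u,v)]);k=np.polyfit(P[:,1],P[:,0],1);psi=-np.arctan(k[0]);print(P.round(4),'yaw',psi)
f=lambda uu:onz(p,(uu,np.interp(uu,u,v)),.108)
e=[f(194),f(301.7),f(347.7),f(455.5)];print(np.round(e,4))
n=(e[1]+e[2])/2; print('notch',n,'width',np.linalg.norm(e[1]-e[2]),'rail',np.linalg.norm(e[0]-e[3]))
x=np.array([np.cos(psi),np.sin(psi)]);y=np.array([-x[1],x[0]])
g=n[:2]-.036*x; print('grip target over notch',g, 'at e=-2,y+20',g-.002*x+.02*y, g-.002*x-.02*y)
print('lip ctr', ((onz(p,(160,167),.108)+onz(p,(475,157),.108))/2).round(4))
```

```text
[[ 0.6507 -0.1908]
 [ 0.6439 -0.1639]
 [ 0.6332 -0.1236]
 [ 0.6189 -0.07  ]
 [ 0.6117 -0.0434]
 [ 0.6083 -0.0301]] yaw 0.25926899449333984
[[ 0.6517 -0.1948  0.108 ]
 [ 0.6329 -0.1225  0.108 ]
 [ 0.6246 -0.0916  0.108 ]
 [ 0.6059 -0.0197  0.108 ]]
notch [ 0.62878473 -0.10703567  0.108     ] width 0.031930844335344336 rail 0.18097517440938046
grip target over notch [ 0.59398793 -0.11626513] at e=-2,y+20 [ 0.5869273  -0.09744633] [ 0.59718226 -0.13610943]
lip ctr [ 0.6265 -0.1131  0.108 ]
```

jog_arm:
  deltas: [-0.16,-0.09,0,0,0,0.01,-0.32,-0.18,0,0,0,0.02,-0.48,-0.27,0,0,0,0.02,-0.65,-0.36,0,0,0,0.02,-0.8,-0.43,0,0,0,0.02]

```text
time: 7.2
tool_pos: [0.5987, -0.144, 0.2351]
tool_rot: [-3.141, -0.0, -2.885]
contact_force: [1.3, -0.1, -1.7]
opening: 0.0114
```

jog_arm:
  deltas: [0,0,-0.2,0,0,0,0,0,-0.45,0,0,0,0,0,-0.7,0,0,0,0,0,-0.9,0,0,0,0,0,-1.0,0,0,0]

```text
time: 7.62
tool_pos: [0.5984, -0.1431, 0.1324]
tool_rot: [3.139, -0.003, -2.885]
contact_force: [0.0, -0.7, -2.6]
opening: 0.0118
```

jog_arm:
  deltas: [0,0,0,0,0,0,0,0,0,0,0,0,0,0,0,0,0,0]

```text
time: 7.87
tool_pos: [0.6009, -0.1441, 0.1364]
tool_rot: [-3.14, 0.002, -2.885]
contact_force: [0.1, 0.7, -1.4]
opening: 0.0117
```

Run:
```python
from h import *
o=robot.observe();print(o['tool_pos'],o['tool_rot'],o['opening'],o['time'],o['contact_force'])
a,p=snap('scene');b,q=snap('side');np.savez('s2.npz',a=a,b=b)
f=lambda im,x,y,w,h,s:cv2.resize(im[y:y+h,x:x+w],None,fx=s,fy=s,interpolation=cv2.INTER_CUBIC)
save(np.hstack([f(a,136,225,132,80,3),f(b,360,240,100,120,4)[:240]]) if 0 else np.vstack([f(a,140,235,115,60,6.5)[:, :747],f(b,365,255,115,30,6.5)]),'crop2.png')
T=o['tool_pos'];x=np.array([.967,.255,0]);y=np.array([-.255,.967,0])
H=T+.036*x+[0,0,.013]
for n,P in(('scene',p),('side',q)): print(n,proj(P,[H+.0075*x-.012*y+[0,0,.005],H+.0075*x+.012*y+[0,0,.005],H+.012*x-[0,0,.027]]).round(1).tolist())
```

```text
[ 0.60088508 -0.14411118  0.13643317] [-3.14004096e+00  2.28912469e-03 -2.88519450e+00] 0.0117252250953924 7.8667 [ 0.10018582  0.73994172 -1.40259212]Traceback (most recent call last):
  File "<stdin>", line 5, in <module>
    return _nx.concatenate(arrs, 0, dtype=dtype, casting=casting)
           ~~~~~~~~~~~~~~~^^^^^^^^^^^^^^^^^^^^^^^^^^^^^^^^^^^^^^^
ValueError: all the input array dimensions except for the concatenation axis must match exactly, but along dimension 1, the array at index 0 has size 747 and the array at index 1 has size 748
```

Run:
```python
from h import *
d=np.load('s2.npz');a,b=d['a'],d['b'];p=robot.camera_params('scene');q=robot.camera_params('side')
f=lambda im,x,y,w,h,s:cv2.resize(im[y:y+h,x:x+w],None,fx=s,fy=s,interpolation=cv2.INTER_CUBIC)
save(np.vstack([f(a,142,240,115,50,6),f(b,350,255,115,50,6)]),'crop2.png')
T=robot.observe()['tool_pos'];x=np.array([.967,.255,0]);y=np.array([-.255,.967,0])
H=T+.036*x+[0,0,.013]
for n,P,o in(('scene',p,(142,240)),('side',q,(350,255))): print(n,((proj(P,[H+.0075*x-.012*y+[0,0,.005],H+.0075*x+.012*y+[0,0,.005],H-.012*y-.005*x,H-.012*y+.005*x,[.6517,-.1948,.108],[.6058,-.0197,.108]])-o)*6).round(0).tolist())
```

```text
scene [[173.0, 131.0], [263.0, 113.0], [171.0, 116.0], [175.0, 139.0], [17.0, 276.0], [655.0, 145.0]]
side [[458.0, 230.0], [397.0, 182.0], [417.0, 261.0], [448.0, 249.0], [547.0, 494.0], [121.0, 136.0]]
```

View pics/crop2.png

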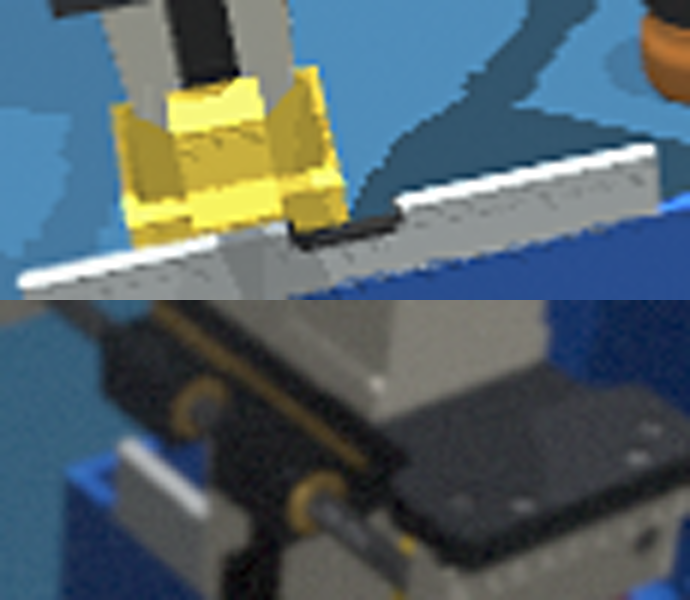

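The hook front edge sits at crop (168–265, ~118–133), within 1 mm of the prediction. The hook is just above the rail and left of the notch, so I'll lower it gently.

jog_arm:
  deltas: [0,0,-0.05,0,0,0,0,0,-0.12,0,0,0,0,0,-0.19,0,0,0,0,0,-0.25,0,0,0,0,0,-0.3,0,0,0]

```text
time: 8.38
tool_pos: [0.6005, -0.144, 0.1041]
tool_rot: [-3.141, 0.001, -2.886]
contact_force: [2.8, 0.4, 0.1]
opening: 0.0118
```

jog_arm:
  deltas: [0,0,0,0,0,0,0,0,0,0,0,0]

```text
time: 8.55
tool_pos: [0.6005, -0.1437, 0.1041]
tool_rot: [3.141, 0.001, -2.886]
contact_force: [4.7, 1.4, -3.6]
opening: 0.0115
```

The rail is pushing the tongue towards +x, so the hook sits a little too far -x. I'll shift +1.5 mm.

jog_arm:
  deltas: [0.008,0.002,0,0,0,0,0.015,0.004,0,0,0,0,0.015,0.004,0,0,0,0]

```text
time: 8.8
tool_pos: [0.6011, -0.1436, 0.1046]
tool_rot: [3.141, -0.001, -2.885]
contact_force: [0.6, 0.2, -1.1]
opening: 0.0119
```

jog_arm:
  deltas: [0,0,-0.015,0,0,0,0,0,-0.03,0,0,0,0,0,-0.03,0,0,0]

```text
time: 9.05
tool_pos: [0.6011, -0.1435, 0.1013]
tool_rot: [3.141, -0.001, -2.886]
contact_force: [-0.1, 0.6, -1.5]
opening: 0.0122
```

jog_arm:
  deltas: [0,0,-0.015,0,0,0,0,0,-0.03,0,0,0,0,0,-0.03,0,0,0]

```text
time: 9.3
tool_pos: [0.6013, -0.1436, 0.0984]
tool_rot: [3.141, -0.001, -2.886]
contact_force: [-0.3, -0.4, -1.3]
opening: 0.0121
```

jog_arm:
  deltas: [0,0,-0.01,0,0,0,0,0,-0.015,0,0,0,0,0,-0.015,0,0,0]

```text
time: 9.55
tool_pos: [0.6014, -0.1435, 0.0971]
tool_rot: [3.141, -0.0, -2.886]
contact_force: [1.2, -0.8, -1.3]
opening: 0.0123
```

jog_arm:
  deltas: [0,0,-0.01,0,0,0,0,0,-0.01,0,0,0,0,0,-0.01,0,0,0]

```text
time: 9.8
tool_pos: [0.6015, -0.1435, 0.0961]
tool_rot: [3.141, -0.0, -2.886]
contact_force: [0.3, -0.3, -0.9]
opening: 0.0121
```

jog_arm:
  deltas: [0,0,-0.01,0,0,0,0,0,-0.01,0,0,0,0,0,-0.01,0,0,0]

```text
time: 10.05
tool_pos: [0.6014, -0.1436, 0.0951]
tool_rot: [3.141, -0.0, -2.886]
contact_force: [1.0, -0.1, -2.0]
opening: 0.0122
```

jog_arm:
  deltas: [0,0,-0.01,0,0,0,0,0,-0.01,0,0,0,0,0,-0.01,0,0,0]

```text
time: 10.3
tool_pos: [0.6016, -0.1436, 0.0943]
tool_rot: [3.142, 0.0, -2.886]
contact_force: [0.4, -0.2, -0.9]
opening: 0.0117
```

jog_arm:
  deltas: [0,0,-0.005,0,0,0,0,0,-0.005,0,0,0,0,0,-0.005,0,0,0]

```text
time: 10.55
tool_pos: [0.6016, -0.1436, 0.0941]
tool_rot: [-3.141, 0.0, -2.885]
contact_force: [-1.1, 0.4, 2.2]
opening: 0.012
```

jog_arm:
  deltas: [0,0,-0.005,0,0,0,0,0,-0.005,0,0,0,0,0,-0.005,0,0,0]

```text
time: 10.8
tool_pos: [0.6016, -0.1436, 0.094]
tool_rot: [-3.141, 0.001, -2.885]
contact_force: [-2.3, 0.6, 6.1]
opening: 0.0115
```

jog_arm:
  deltas: [0,0,0,0,0,0,0,0,0,0,0,0]

```text
time: 10.97
tool_pos: [0.6016, -0.1436, 0.094]
tool_rot: [-3.141, 0.001, -2.885]
contact_force: [-3.2, 0.3, 6.7]
opening: 0.0121
```

Contact is about 8 N. I'll ease off slightly and slide along +y of the lip.

jog_arm:
  deltas: [-0.003,0,0.002,0,0,0,-0.007,0.015,0.002,0,0,0,-0.011,0.03,0.002,0,0,0,-0.018,0.055,0.002,0,0,0,-0.024,0.08,0.002,0,0,0]

```text
time: 11.38
tool_pos: [0.5997, -0.136, 0.094]
tool_rot: [-3.14, 0.002, -2.886]
contact_force: [0.8, -3.8, 5.2]
opening: 0.0118
```

jog_arm:
  deltas: [-0.004,0.015,0,0,0,0,-0.008,0.03,0,0,0,0,-0.012,0.045,0,0,0,0,-0.016,0.06,0,0,0,0,-0.016,0.06,0,0,0,0]

```text
time: 11.8
tool_pos: [0.598, -0.1296, 0.094]
tool_rot: [-3.14, 0.001, -2.886]
contact_force: [0.2, -2.6, 5.1]
opening: 0.0116
```

jog_arm:
  deltas: [-0.005,0.02,0,0,0,0,-0.01,0.04,0,0,0,0,-0.015,0.06,0,0,0,0,-0.021,0.08,0,0,0,0,-0.021,0.08,0,0,0,0]

```text
time: 12.22
tool_pos: [0.5956, -0.1212, 0.0938]
tool_rot: [-3.141, 0.001, -2.885]
contact_force: [0.9, -1.9, 5.4]
opening: 0.0117
```

jog_arm:
  deltas: [-0.003,0.01,0,0,0,0,-0.005,0.02,0,0,0,0,-0.008,0.03,0,0,0,0]

```text
time: 12.47
tool_pos: [0.5943, -0.1182, 0.0932]
tool_rot: [3.141, -0.001, -2.885]
contact_force: [0.2, -0.4, -1.0]
opening: 0.0117
```

The force dropped to free (-1 N) at y = -0.118, so the hook is over the notch. I'll nudge 1 mm towards its centre and lower.

jog_arm:
  deltas: [-0.003,0.012,0,0,0,0,-0.003,0.012,-0.01,0,0,0,-0.003,0.012,-0.02,0,0,0,-0.003,0.012,-0.02,0,0,0]

```text
time: 12.8
tool_pos: [0.5936, -0.1168, 0.0904]
tool_rot: [3.14, -0.002, -2.885]
contact_force: [0.8, -0.0, -1.5]
opening: 0.0116
```

jog_arm:
  deltas: [0,0,-0.01,0,0,0,0,0,-0.02,0,0,0,0,0,-0.02,0,0,0]

```text
time: 13.05
tool_pos: [0.594, -0.1173, 0.089]
tool_rot: [3.141, -0.001, -2.886]
contact_force: [-0.5, 0.2, -2.1]
opening: 0.0117
```

Now 5 mm below the resting height and still free. About 1 mm to the bed.

jog_arm:
  deltas: [0,0,-0.007,0,0,0,0,0,-0.007,0,0,0,0,0,-0.007,0,0,0]

```text
time: 13.3
tool_pos: [0.5943, -0.1174, 0.0887]
tool_rot: [3.141, -0.0, -2.886]
contact_force: [0.1, 1.4, -1.0]
opening: 0.0117
```

jog_arm:
  deltas: [0,0,-0.007,0,0,0,0,0,-0.007,0,0,0,0,0,-0.007,0,0,0]

```text
time: 13.55
tool_pos: [0.5944, -0.1175, 0.0882]
tool_rot: [-3.141, 0.0, -2.886]
contact_force: [0.5, 0.9, -0.6]
opening: 0.012
```

jog_arm:
  deltas: [0,0,-0.004,0,0,0,0,0,-0.004,0,0,0,0,0,-0.004,0,0,0]

```text
time: 13.8
tool_pos: [0.5945, -0.1174, 0.0881]
tool_rot: [-3.141, 0.001, -2.886]
contact_force: [-1.2, 0.6, 4.9]
opening: 0.0118
```

jog_arm:
  deltas: [0,0,0,0,0,0,0,0,0,0,0,0,0,0,0,0,0,0,0,0,0,0,0,0,0,0,0,0,0,0]
  claw: 0.5
  newtons: 10

```text
time: 14.22
tool_pos: [0.5943, -0.1174, 0.0875]
tool_rot: [3.141, -0.0, -2.886]
contact_force: [-0.2, 0.1, 0.3]
opening: 0.0407
```

jog_arm:
  deltas: [0,0,0,0,0,0,0,0,0,0,0,0,0,0,0,0,0,0,0,0,0,0,0,0,0,0,0,0,0,0]

```text
time: 14.63
tool_pos: [0.5943, -0.1174, 0.0876]
tool_rot: [3.141, -0.0, -2.886]
contact_force: [-0.7, -0.5, -0.6]
opening: 0.0458
```

jog_arm:
  deltas: [0,0,0.1,0,0,0,0,0,0.2,0,0,0,0,0,0.4,0,0,0,0,0,0.6,0,0,0,0,0,0.8,0,0,0]

```text
time: 15.05
tool_pos: [0.5945, -0.1174, 0.1697]
tool_rot: [-3.141, 0.001, -2.886]
contact_force: [0.2, -0.1, -0.6]
opening: 0.0464
```

jog_arm:
  deltas: [-0.1,0,0.2,0,0,0,-0.3,0,0.4,0,0,0,-0.6,0,0.6,0,0,0,-0.9,0,0.6,0,0,0,-0.9,0,0.6,0,0,0]

```text
time: 15.47
tool_pos: [0.5004, -0.1169, 0.2299]
tool_rot: [-3.141, -0.0, -2.886]
contact_force: [0.6, 0.3, -0.6]
opening: 0.0461
```

Run:
```python
from h import *
o=robot.observe();print(o['tool_pos'],o['opening'],o['time'],o['contact_force'])
a,p=snap('scene');b,q=snap('side');np.savez('s3.npz',a=a,b=b)
f=lambda im,x,y,w,h,s:cv2.resize(im[y:y+h,x:x+w],None,fx=s,fy=s,interpolation=cv2.INTER_CUBIC)
save(np.hstack([f(a,142,220,100,80,4),f(b,350,260,100,80,4)]),'crop3.png')
c=np.load('p0.npz')
for k,i in(('a',a),('b',b)):
  for n,lo,hi in(('jarorange',(5,150,60),(18,255,255)),('redcap',(0,200,120),(4,255,255))):
    print(k,n,[cv2.moments(cv2.inRange(cv2.cvtColor(z,cv2.COLOR_RGB2HSV),lo,hi)[225:360,220:370] if k=='b' else cv2.inRange(cv2.cvtColor(z,cv2.COLOR_RGB2HSV),lo,hi)[205:260,230:365]) ['m10']/1 for z in(c[k],i)])
```

```text
[ 0.50036325 -0.11688768  0.22991606] 0.04612490949634183 15.4667 [ 0.60529963  0.31771924 -0.56642705]
a jarorange [1673310.0, 1687845.0]
a redcap [418455.0, 475065.0]
b jarorange [4582350.0, 4486725.0]
b redcap [133365.0, 100725.0]
```

View pics/crop3.png

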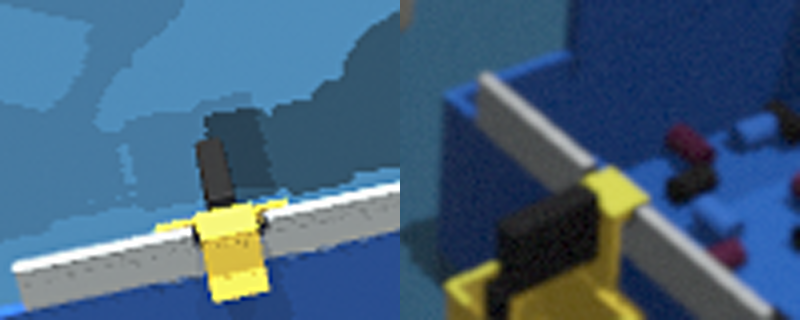

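The final crop shows the hook seated in the notch at (232,222), with its bridge about flush with the rail top. The cup hangs level outside the bin and the gripper is clear. I'll hand in.

```bash
python3 -c "
from cell import robot
print(robot.hand_in())"
```

```text
the job is handed in; nothing more can be done
None
```

The yellow cup hangs by its hook in the rail's notch, outside the bin, and I handed the job in at about 15.5 s. No verdict comes back, so the result rests on my own checks.

**What I did:** I pinched the black handle and lifted the cup. I set the hook on the rail about 28 mm from the notch and slid it along with about 6 N. The force fell away at the notch, and I lowered it about 6 mm to the bed and let go. The highest press I read was about 8 N (readings at the end of each move only), against the 20 N limit. On the way down the tongue touched the rail with about 5 N sideways, and shifting 1.5 mm cleared it.

**What the last checks showed:**
- **Seating:** the tool stood at 94.1 mm with the hook resting on the rail and 88.1 mm in the notch, a 6 mm drop. In the scene and side pictures the hook fills the notch and the cup looks upright and square.
- **Gripper:** it is open and clear, reading no more than about 1 N.
- **Bystanders:** I found no sign that any of the three was touched. My colour-count comparison for the jar and bottle was inconclusive. The jar changed by 1–2%. The red-cap counts differed by 13–25%; I put that down to shadow and the arm's place in view, but did not check. The spool was not re-measured.

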